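Set the niche stop valve two turns open and keep hold of it

TASK

The tall brown jar is in the way of the red valve wheel: stand it upright on the bamboo tray first, leaving the yellow cup, the tin and the amber bottle where they are and not dropping or knocking over the jar. Then close the valve by its black crank handle, clockwise seen from above, until it meets its stop, and back it off exactly two full turns anticlockwise. Finish with the gripper still closed on the crank handle, holding it there.

Things in the scene. Friction and masses are not known exactly. Their poses are not given: they have to be found in the camera images.
- jar: Loose closed jar, brown with a white cap and paper label, round, 52 mm across, 150 mm tall, about 0.3 kg, standing upright close beside the valve wheel (its axis 90 to 110 mm from the valve's axis) within the sweep of a gripper that cranks the handle. Origin at the centre of its underside, z up.
- tray: Loose bamboo tray, 190 mm (its x) by 150 mm (its y), rim 20 mm high, walls and floor 6 mm thick, about 0.6 kg, left or right of the valve. Origin at the centre of its underside: the inner floor lies 6 mm above it.
- valve_axis (a point): Point on the vertical turning axis of the valve wheel, at the height of the handle's foot (77 mm above the table, 67 mm above the glass shelf). The valve is fixed: a brass angle valve with a red spoked wheel 110 mm across, whose rim's top lies 5 mm below this point. Its x axis points along the copper supply pipe into the back of the niche.
- crank_handle: Black round upright handle, 18 mm across and 42 mm tall, on the rim of the red wheel, 50 mm from the valve axis. It spins freely on its own pin, so the wheel can be cranked by a gripper that holds it and does not turn. Origin at the centre of its underside; its top is 42 mm above.
- valve_wheel (a joint): Turn of the valve wheel in rad: 0 closed on its hard stop, growing as it opens anticlockwise seen from above; one turn is 6.283. Starts 2 to 6.5 open; it can open about four turns. At 0 the handle lies on the minus x side of point valve_axis (away from the supply pipe), and each full turn brings it back there. It stays where it is left; cranking takes about 2 to 4 N at the handle.
- cup: Yellow melamine cup, 76 mm across, 85 mm tall, upright. Leave alone. Origin under its centre.
- tin: Round lidded aluminium tin, 88 mm across, 78 mm tall. Leave alone. Origin under its centre.
- bottle: Amber bottle with a black cap, 48 mm across, 130 mm tall. Leave alone. Origin under its centre.
Things that resemble listed ones, but are neither listed nor needed, are in the scene too. There is more than one size of the tray; the job needs the larger.

How it is judged:
By the outcome, as a careful person would: the job done as asked, in the order asked, and still so for the second after the job is handed in, while the arm keeps its last pose, push and grip.
It also fails if it takes over 72 s, if anything falls off the work surface, if the arm or the gripper's body presses on something with over 40 N, if the wrist force passes 120 N, or if a joint passes its speed limit or range.

ROBOT

A 6-joint arm with a two-finger parallel gripper is mounted at the origin on the work surface. World frame = base frame: x ahead of the robot, y to its left, z up, the work surface at z = 0. Lengths are in m, angles in rad, forces in N, time in s.
With the tool pointing down it reaches from about 0.35 to 0.8 m from the base axis. Payload 7.3 kg.
Tool frame: the origin (TCP) lies at the very end of the fingers, on their centre line; the grasp point (between the pads) lies 19 mm behind it; z points along the fingers, y is the line along which they close (so a half turn about z gives the same grasp; the last joint's range is limited). The gripper opens to 85 mm and grips with 20 to 120 N. Pads are 22 mm wide; open, the fingers measure 114 mm over their backs; the gripper's body (76 mm by 85 mm) begins 54 mm behind the grasp point. The pads swing forward as they close: fully open they stand 13 mm farther back than shut.
Start: joints at [-1.3, 0.342, 1.524, -0, 1.275, -0.146], TCP at [0.213, -0.48, 0.231] pointing down, gripper open.
Joint ranges: [-2.53, 2.53], [-0.77, 2.02], [0.04, 2.7], [-1, 4.14], [0.28, 2.66], [-3.11, 3.11]. Speed limits (rad/s): [2.57, 2.57, 3.14, 3.14, 3.14, 3.14].

INTERFACE

Orientations are given as a rotation vector (axis times angle).
In Python, from plant import bot gives the robot as it stands.
- The arm moves only by the tool apply_moves, never from a script. Its argument "plan" is a list of rows, each a list of 7 numbers: the opening, from 0 (shut) to 1 (fully open), then the shift along the tool's x, y, z in units of 30 mm (1.0 is 30 mm), then the turn, a rotation vector about the tool's x, y, z in degrees. A call has 1 to 5 rows; each row shifts and turns the commanded pose from where the row before left it, along the tool's axes as they then stand; what a row does not reach is not made up. A row lasts 1/12 s, in which the tool goes at most 41.7 mm and 7.16 degrees, less where a joint would pass 70% of its speed; a pose out of reach is approached as far as the arm can. A call is refused whole if a number of a shift passes 1 or a number of a turn 7.16, either way. A call with a gripper value outside its range is refused whole. The fingers move at their own pace and stop on an object; "squeeze" is the grip in N (left out, the last holds). Time passes only in rows, so rows that do not move let the fingers close. It gives the time, the measured TCP pose, the force, the opening and the grip force at its end, in the units of the state.
- bot.state(): the state, without advancing time (a new reading comes with each control period).
- bot.capture(name): name is "side" or "top" or "wrist"; returns the picture (400x640x3 uint8, red, green, blue); there is no depth.
- bot.camera_params(name): a dict with "fx", "fy", "cx", "cy" (pixels), "R" (3x3) and "t" (3): a world point X has camera coordinates R X + t. Camera axes: x right, y down, z forward; pixel columns grow to the right and rows downward; lengths in m; the calibration is good to about 2 mm. A picture is of the moment at which its call begins: read the wrist's pose just before it. camera_params takes no time and is no camera call; for the wrist camera it gives the pose at the moment of the call.
- bot.finish_job(): hands the job in; it is judged then, once.
The state is a dict: "clock": time; "qpos": joint angles; "joint_vel": joint speeds; "effort": joint torques, N m; "tool_pos": TCP position; "tcp_rot": TCP orientation; "contact_force": force on the tool from outside, world axes, zero at the start; "ft_torque": the same for the moment, N m; "grip_width": opening from 0.0 (shut) to 1.0 (fully open); "grip_force": force on a finger pad.
Only numpy, scipy, OpenCV 4.12 (cv2) and the standard library are available. Lean on these libraries where they do the work, as an engineer would, in place of code of your own. Each camera call takes 0.05 s, during which the arm holds its last target. There are 200 camera calls.

## Working session

There is one attempt and no reset: what is moved stays moved. The work goes in short steps, Python scripts to look and compute and a tool call to move; the robot and the scene stay as the last step left them, time stands still between calls to the robot, and variables do not carry over. Pictures are saved under pics/ and viewed, at most 10 in all, crops included, and the job is handed in when it is done.

Besides the shell and the picture viewer there is one more tool, called after "Emit:" as name([rows], argument=value, ...), one row to a line, values as JSON. apply_moves: Moves the arm, as the interface text tells. Its arguments: {"type":"object","properties":{"plan":{"type":"array","items":{"type":"array","items":{"type":"number"}}},"squeeze":{"type":"number"}},"required":["plan"]}

```bash
ls; mkdir -p pics; python3 - <<'E'
from plant import bot
import cv2,numpy as np
s=bot.state(); print({k:np.round(v,3).tolist() for k,v in s.items()})
a=bot.capture("side");b=bot.capture("top")
for n in("side","top","wrist"):
    p=bot.camera_params(n); print(n,p['fx'],p['cx'],p['cy'],np.round(p['R'],4).tolist(),np.round(p['t'],4).tolist())
cv2.imwrite("pics/side0.png",a[:,:,::-1]);cv2.imwrite("pics/top0.png",b[:,:,::-1])
E
```

```text
pics
{'clock': 0.0, 'qpos': [-1.3, 0.343, 1.525, -0.0, 1.275, -0.146], 'joint_vel': [0.0, 0.001, 0.001, 0.002, -0.0, 0.0], 'effort': [0.002, -43.368, -24.601, -0.0, 0.008, 0.0], 'tool_pos': [0.212, -0.48, 0.231], 'tcp_rot': [-3.072, -0.65, 0.0], 'contact_force': [-0.814, 0.003, -0.11], 'ft_torque': [0.003, -0.022, -0.005], 'grip_force': 0.0, 'grip_width': 1.002}
side 437.99847070573105 320.51571382705566 197.0144253452853 [[-0.7696, -0.6385, -0.0046], [-0.4069, 0.4959, -0.7672], [0.4921, -0.5885, -0.6414]] [0.3406, 0.2575, 1.2182]
top 433.0679124259692 316.5324371125635 203.5721977461963 [[0.0264, -0.9996, 0.0025], [-0.9944, -0.0266, -0.1022], [0.1022, 0.0002, -0.9948]] [-0.0271, 0.4567, 1.4303]
wrist 337.2929768256772 319.00707590307525 202.20140087969486 [[0.4048, -0.9144, -0.0006], [-0.8791, -0.3893, 0.2751], [-0.2518, -0.1108, -0.9614]] [-0.5244, -0.0351, 0.3782]
```

View pics/side0.png

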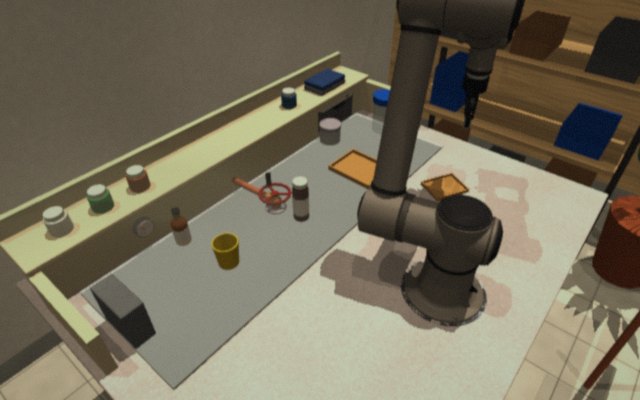

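View pics/top0.png

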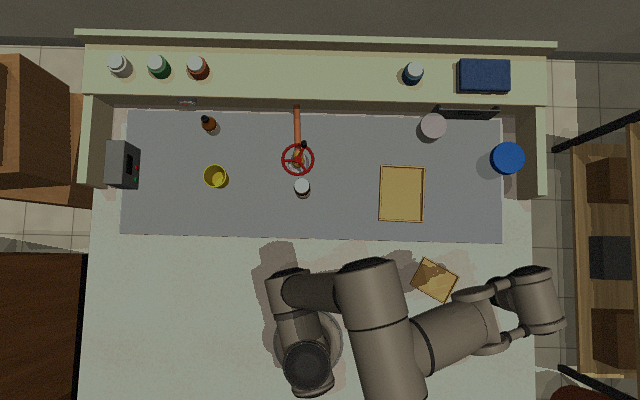

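Side: wheel at about (275,193), handle (268,179), jar cap (300,182), large tray (358,168). Top: wheel (297,159), handle (303,145), jar cap (302,187), tray (402,193); cup (216,176), bottle (208,123) and tin (433,126) are well away. Next I segment and triangulate.

```bash
cat > h.py <<'E'
import numpy as np,cv2
from plant import bot
def ray(p,u,v):
    d=p['R'].T@np.array([(u-p['cx'])/p['fx'],(v-p['cy'])/p['fy'],1]); return -p['R'].T@p['t'],d/np.linalg.norm(d)
def plane(p,u,v,z):
    o,d=ray(p,u,v); return o+d*(z-o[2])/d[2]
def proj(p,X):
    c=np.array(p['R'])@X+p['t']; return np.array([p['fx']*c[0]/c[2]+p['cx'],p['fy']*c[1]/c[2]+p['cy']])
def tri(p1,a,p2,b):
    o1,d1=ray(p1,*a);o2,d2=ray(p2,*b)
    s=np.linalg.lstsq(np.stack([d1,-d2],1),o2-o1,rcond=None)[0]
    A,B=o1+d1*s[0],o2+d2*s[1]; return (A+B)/2,np.linalg.norm(A-B)
def P(n):
    p=dict(bot.camera_params(n)); p['R']=np.array(p['R']);p['t']=np.array(p['t']); return p
def blobs(m,amin=8):
    n,l,s,c=cv2.connectedComponentsWithStats(m.astype(np.uint8)); return [(s[i,4],c[i].round(1).tolist(),s[i,:4].tolist()) for i in range(1,n) if s[i,4]>=amin]
E
python3 - <<'E'
from h import *
for n,(x0,y0,x1,y1) in (("side",(225,140,400,225)),("top",(260,95,440,235))):
    im=cv2.imread(f"pics/{n}0.png")[y0:y1,x0:x1]; hsv=cv2.cvtColor(im,cv2.COLOR_BGR2HSV).astype(int);H,S,V=hsv[...,0],hsv[...,1],hsv[...,2]
    for nm,m in (("red",((H<5)|(H>172))&(S>140)&(V>60)),("white",(S<60)&(V>(150))),("black",(V<45)),("tray",(H>8)&(H<26)&(S>90)&(V>80))):
        print(n,nm,[(a,[c[0]+x0,c[1]+y0],[b[0]+x0,b[1]+y0,b[2],b[3]]) for a,c,b in blobs(m)])
        if nm in("red","tray"):
            cs=max(cv2.findContours(m.astype(np.uint8),0,1)[0],key=cv2.contourArea)
            if nm=="red" : print(" ell",cv2.fitEllipse(cv2.convexHull(cs)+np.array([x0,y0])))
            else: print(" quad",(cv2.approxPolyDP(cv2.convexHull(cs),6,True).reshape(-1,2)+[x0,y0]).tolist(), cv2.minAreaRect(cs+np.array([x0,y0])))
a=cv2.imread("pics/side0.png")[150:235,225:325];b=cv2.imread("pics/top0.png")[130:215,260:360]
cv2.imwrite("pics/c0.png",np.vstack([cv2.resize(a,None,fx=3.5,fy=3.5,interpolation=2),cv2.resize(b,None,fx=3.5,fy=3.5,interpolation=2)]))
E
```

```text
side red [(np.int32(51), [285.5, 192.3], [276, 184, 15, 19]), (np.int32(41), [263.1, 196.0], [258, 187, 13, 17]), (np.int32(32), [273.3, 191.4], [269, 186, 9, 10])]
 ell ((272.49432373046875, 190.50218200683594), (6.482578277587891, 11.260916709899902), 136.0709991455078)
side white [(np.int32(116), [291.0, 156.0], [268, 140, 48, 31]), (np.int32(34), [256.4, 178.4], [249, 173, 16, 11]), (np.int32(125), [299.4, 180.1], [292, 175, 16, 11]), (np.int32(21), [228.8, 196.3], [225, 193, 9, 7])]
side black [(np.int32(28), [268.0, 178.5], [267, 174, 3, 10]), (np.int32(163), [384.7, 190.7], [371, 182, 29, 15]), (np.int32(81), [300.4, 193.9], [294, 189, 13, 10]), (np.int32(15), [397.6, 222.3], [396, 220, 4, 5])]
side tray [(np.int32(59), [246.3, 147.4], [236, 140, 25, 16]), (np.int32(1050), [356.0, 166.2], [329, 149, 48, 37]), (np.int32(524), [241.9, 172.7], [225, 154, 35, 41]), (np.int32(13), [265.1, 161.2], [262, 159, 6, 6]), (np.int32(11), [262.0, 165.3], [261, 163, 3, 7]), (np.int32(51), [265.6, 194.6], [262, 190, 9, 9]), (np.int32(52), [275.4, 198.8], [269, 195, 13, 7])]
 quad [[329, 165],
[... 359 characters left out ...]
 180, 7]), (np.int32(153), [301.4, 185.2], [295, 178, 14, 15])]
top black [(np.int32(56), [435.9, 109.0], [431, 104, 9, 10]), (np.int32(9), [421.3, 132.0], [419, 129, 5, 7]), (np.int32(38), [303.4, 143.8], [301, 140, 6, 8]), (np.int32(34), [303.0, 192.4], [295, 186, 15, 10])]
top tray [(np.int32(211), [296.8, 126.0], [294, 109, 7, 35]), (np.int32(42), [296.2, 151.8], [293, 147, 7, 11]), (np.int32(21), [302.0, 159.0], [301, 154, 3, 10]), (np.int32(13), [295.8, 164.2], [293, 163, 6, 4]), (np.int32(2392), [401.2, 193.5], [379, 164, 46, 59])]
 quad [[423, 167], [422, 222], [379, 220], [380, 165]] ((401.4639587402344, 193.08212280273438), (44.7751350402832, 56.83510208129883), 1.9091525077819824)
```

View pics/c0.png

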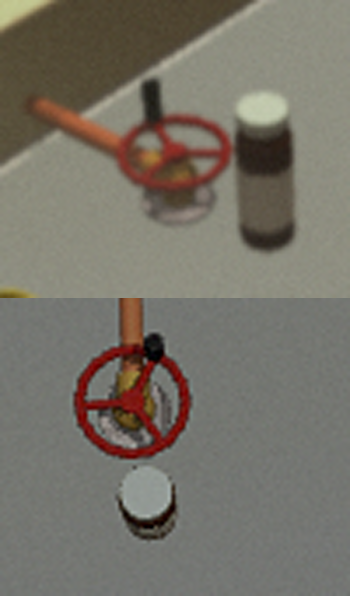

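The crop shows the handle at the wheel's rear (top view, 303,144) and the jar in front of the wheel, upright. Now I triangulate.

```bash
python3 - <<'E'
from h import *
s,t=P("side"),P("top")
pr=lambda n,r:print(n,np.round(r[0],4),"gap",round(r[1],4))
pr("wheel",tri(s,(274.7,193.4),t,(297.3,159.2)))
pr("captop",tri(s,(299.7,179.5),t,(301.6,185.2)))
pr("handle mid",tri(s,(268.2,178.8),t,(303.2,144.2)))
pr("handle top",tri(s,(267.9,174),t,(303.6,143.3)))
for a,b in (((329.5,165.5),(423.5,166)),((351.5,150),(423,222))): pr("traycorner",tri(s,a,t,b))
print("wheel@.072",plane(t,297.3,159.2,.070),"jar@.16",plane(t,301.6,185.2,.16),"handle top",plane(t,303.6,143.3,.119))
q=[plane(t,u,v,.03)for u,v in((424.3,166),(423.5,222.3),(378.7,220.5),(379.5,164.5))];print(np.round(q,4),np.mean(q,0),[np.linalg.norm(q[i]-q[i-1]) for i in range(4)])
d=plane(t,295.8,109,.06)-plane(t,297,135,.06);print("pipe dir deg",np.degrees(np.arctan2(d[1],d[0])))
for n,X in (("cup",(216,176)),("tin",(433,126)),("bottle",(208,120))): print(n,plane(t,*X,.08))
E
```

```text
wheel [0.5966 0.0513 0.0681] gap 0.0025
captop [0.498  0.0319 0.162 ] gap 0.0002
handle mid [0.6412 0.0328 0.0957] gap 0.0013
handle top [0.6402 0.0315 0.1151] gap 0.0006
traycorner [ 0.6491 -0.3734 -0.0808] gap 0.0854
traycorner [ 0.4543 -0.3001  0.124 ] gap 0.1464
wheel@.072 [0.59721462 0.0519717  0.07      ] jar@.16 [0.49841398 0.03202719 0.16      ] handle top [0.63900103 0.03118188 0.119     ]
[[ 0.5937 -0.3751  0.03  ]
 [ 0.4035 -0.3726  0.03  ]
 [ 0.4055 -0.2234  0.03  ]
 [ 0.5948 -0.2239  0.03  ]] [ 0.4993722  -0.29875002  0.03      ] [np.float64(0.15120822563449218), np.float64(0.19024534417651787), np.float64(0.14921791227827524), np.float64(0.18926188999537477)]
pipe dir deg 4.364144909502156
cup [0.53268631 0.31345319 0.08      ]
tin [ 0.71803887 -0.391074    0.08      ]
bottle [0.71814522 0.34907957 0.08      ]
```

```bash
python3 - <<'E'
from h import *
s,t=P("side"),P("top")
for a,b in (((329,165.5),(379.5,164.5)),((351.3,149.5),(424.3,166))): r=tri(s,a,t,b);print("trayrim",np.round(r[0],4),round(r[1],4))
print(proj(s,np.array([.499,.032,.010])),proj(t,np.array([.597,.052,.072])))
E
```

```text
trayrim [ 0.5927 -0.2258  0.0281] 0.0059
trayrim [ 0.5969 -0.3773  0.0186] 0.0021
[301.05312832 216.0980455 ] [297.26392534 159.13966628]
```

Emit:
apply_moves([
  [1,0,0,0,0,0,6],
  [1,0,0,0,0,0,6],
  [1,0,0,0,0,0,6],
  [1,0,0,0,0,0,6],
  [1,0.5,-0.5,0,0,0,0],
], squeeze=40)

```text
clock: 0.52
tool_pos: [0.226, -0.4666, 0.2308]
tcp_rot: [3.141, -0.016, -0.002]
contact_force: [0.7, -0.3, 0.4]
grip_width: 0.997
grip_force: 0.0
```

Emit:
apply_moves([
  [1,0.53,-0.97,0,0,0,0],
  [1,0.53,-0.97,0,0,0,0],
  [1,0.53,-0.97,0,0,0,0],
  [1,0.53,-0.97,0,0,0,0],
  [1,0.53,-0.97,0,0,0,0],
])

```text
clock: 0.93
tool_pos: [0.3077, -0.3182, 0.231]
tcp_rot: [-3.141, 0.004, 0.0]
contact_force: [0.9, -0.0, -0.7]
grip_width: 0.998
grip_force: 0.0
```

Emit:
apply_moves([
  [1,0.53,-0.97,0,0,0,0],
  [1,0.53,-0.97,0,0,0,0],
  [1,0.53,-0.97,0,0,0,0],
  [1,0.53,-0.97,0,0,0,0],
  [1,0.53,-0.97,0,0,0,0],
])

```text
clock: 1.35
tool_pos: [0.3875, -0.1728, 0.2312]
tcp_rot: [-3.141, 0.004, 0.0]
contact_force: [1.2, -1.1, -0.6]
grip_width: 0.998
grip_force: 0.0
```

Emit:
apply_moves([
  [1,0.53,-0.97,0,0,0,0],
  [1,0.53,-0.97,0,0,0,0],
  [1,0.3,-0.7,0,0,0,0],
  [1,0,0,0,0,0,0],
])

```text
clock: 1.68
tool_pos: [0.4291, -0.0919, 0.231]
tcp_rot: [-3.14, -0.003, 0.0]
contact_force: [-0.4, 0.2, 0.5]
grip_width: 0.996
grip_force: 0.0
```

```bash
python3 - <<'E'
from h import *
s=bot.state();p=P("wrist");im=bot.capture("wrist");cv2.imwrite("pics/w1.png",im[:,:,::-1])
print(s['clock'],s['tool_pos'],s['tcp_rot'])
for n,X in(("cap",[.498,.032,.16]),("wheel",[.597,.052,.072]),("handle",[.64,.0315,.119])):print(n,proj(p,np.array(X)))
E
```

```text
1.6833 [ 0.4290741  -0.09190516  0.23102946] [-3.14019023e+00 -2.77474146e-03  1.31713125e-04]
cap [116.15215847 107.33873983]
wheel [135.01803952 -25.25210111]
handle [ 117.74090425 -134.810092  ]
```

View pics/w1.png

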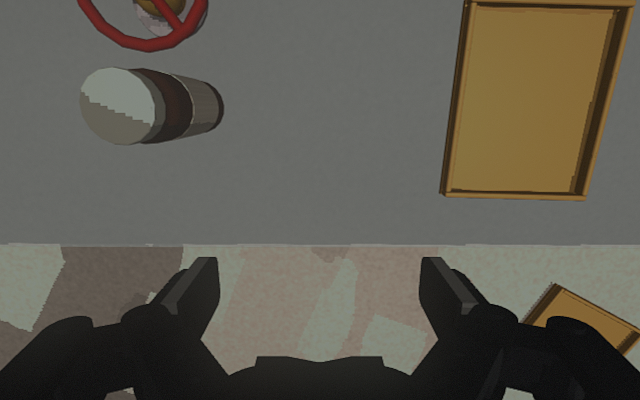

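Wrist view: the jar cap sits at about (118,106) against a predicted (116,107), so the jar fix is confirmed; the tray's near corners are at (443,195) and (588,200).

Emit:
apply_moves([
  [1,0.46,-0.83,0,0,0,0],
  [1,0.46,-0.83,0,0,0,0],
  [1,0.46,-0.83,0,0,0,0],
  [1,0.46,-0.83,0,0,0,0],
  [1,0.46,-0.83,0,0,0,0],
])

```text
clock: 2.15
tool_pos: [0.4977, 0.0292, 0.2311]
tcp_rot: [3.141, -0.005, -0.001]
contact_force: [0.7, -0.7, 0.4]
grip_width: 1.003
grip_force: 0.0
```

Emit:
apply_moves([
  [1,0,0,0,0,0,0],
  [1,0,0,0.6,0,0,0],
  [1,0,0,0.8,0,0,0],
  [1,0,0,0.6,0,0,0],
  [1,0,0,0,0,0,0],
])

```text
clock: 2.57
tool_pos: [0.4949, 0.0281, 0.1678]
tcp_rot: [-3.141, 0.005, 0.012]
contact_force: [-0.7, -0.4, -1.3]
grip_width: 1.002
grip_force: 0.0
```

```bash
python3 - <<'E'
from h import *
s=bot.state();p=P("wrist");im=bot.capture("wrist");cv2.imwrite("pics/w2.png",im[:,:,::-1])
print(s['clock'],s['tool_pos'],s['tcp_rot'])
for n,X in(("cap",[.498,.032,.16]),("wheel",[.597,.052,.072]),("handle",[.64,.0315,.119])):print(n,proj(p,np.array(X)))
E
```

```text
2.5667 [0.49492316 0.02809839 0.16783817] [-3.14136619  0.00473709  0.01161797]
cap [311.44147998 250.10226833]
wheel [282.01535854  53.52701685]
handle [311.4481939  -57.41772436]
```

View pics/w2.png

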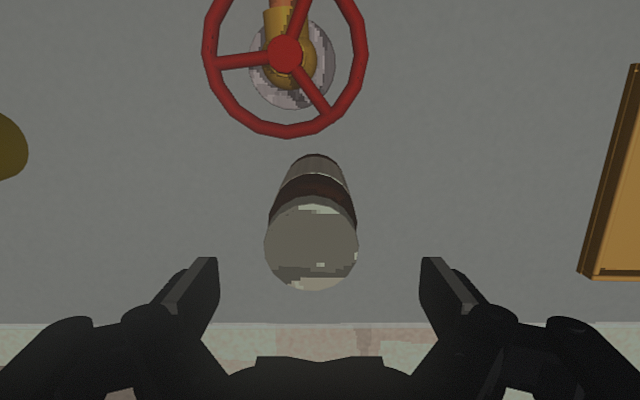

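Wrist view: cap at (311,243), centred between the fingers, within about 4 mm in x of my estimate; wheel hub at (285,54) as predicted. I nudge x, descend and grip.

Emit:
apply_moves([
  [1,0.18,-0.13,0,0,0,0],
  [1,0,0,0.7,0,0,0],
  [1,0,0,0.8,0,0,0],
  [1,0,0,0.7,0,0,0],
  [1,0,0,0,0,0,0],
])

```text
clock: 3.03
tool_pos: [0.5018, 0.0328, 0.1033]
tcp_rot: [-3.141, 0.004, 0.006]
contact_force: [-1.2, -0.4, -0.7]
grip_width: 1.001
grip_force: 0.0
```

Emit:
apply_moves([
  [0.4,0,0,0,0,0,0],
  [0.4,0,0,0,0,0,0],
  [0.4,0,0,0,0,0,0],
  [0.4,0,0,0,0,0,0],
  [0.4,0,0,0,0,0,0],
], squeeze=40)

```text
clock: 3.45
tool_pos: [0.5044, 0.0327, 0.1076]
tcp_rot: [3.141, -0.003, 0.007]
contact_force: [-0.5, -0.8, 4.8]
grip_width: 0.59
grip_force: 41.3
```

Emit:
apply_moves([
  [0.4,0,0,-0.2,0,0,0],
  [0.4,0,0,-0.5,0,0,0],
  [0.4,0,0,-0.7,0,0,0],
  [0.4,0,0,-0.6,0,0,0],
  [0.4,0,0,0,0,0,0],
])

```text
clock: 3.87
tool_pos: [0.5049, 0.0328, 0.1693]
tcp_rot: [3.141, -0.003, 0.011]
contact_force: [1.7, 0.4, -3.6]
grip_width: 0.59
grip_force: 42.7
```

```bash
python3 - <<'E'
from h import *
s=bot.state();a=bot.capture("side");b=bot.capture("top")
print({k:np.round(s[k],4).tolist() for k in('clock','tool_pos','tcp_rot','contact_force','grip_width','grip_force','qpos')})
cv2.imwrite("pics/l1.png",np.hstack([cv2.resize(a[120:240,220:345],None,fx=3.1,fy=3.1),cv2.resize(b[120:240,255:380],None,fx=3.1,fy=3.1)])[:,:,::-1])
E
```

```text
{'clock': 3.8667, 'tool_pos': [0.5049, 0.0328, 0.1693], 'tcp_rot': [3.1408, -0.0031, 0.0114], 'contact_force': [1.7487, 0.3653, -3.6138], 'grip_width': 0.5903, 'grip_force': 42.7207, 'qpos': [-0.0866, 0.3642, 1.6757, -0.0001, 1.0944, 1.4862]}
```

View pics/l1.png

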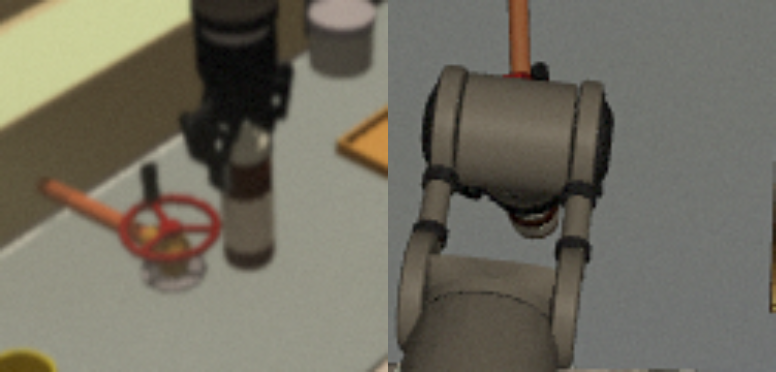

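The picture shows the jar held upright and clear of the shelf beside the wheel, and the handle undisturbed. I carry it over the tray.

Emit:
apply_moves([
  [0.4,0,0.3,0,0,0,0],
  [0.4,0,0.6,0,0,0,0],
  [0.4,0,0.8,0,0,0,0],
  [0.4,0,0.9,0,0,0,0],
  [0.4,0,0.9,0,0,0,0],
])

```text
clock: 4.38
tool_pos: [0.5016, -0.0733, 0.1638]
tcp_rot: [-3.141, 0.002, 0.004]
contact_force: [0.9, -0.4, -3.6]
grip_width: 0.586
grip_force: 42.8
```

Emit:
apply_moves([
  [0.4,0,0.9,0,0,0,0],
  [0.4,0,0.9,0,0,0,0],
  [0.4,0,0.9,0,0,0,0],
  [0.4,0,0.9,0,0,0,0],
  [0.4,0,0.9,0,0,0,0],
])

```text
clock: 4.8
tool_pos: [0.5011, -0.2087, 0.1637]
tcp_rot: [-3.14, 0.004, 0.004]
contact_force: [-0.3, -0.7, -3.2]
grip_width: 0.591
grip_force: 42.8
```

Emit:
apply_moves([
  [0.4,0,0.8,0,0,0,0],
  [0.4,0,0.7,0,0,0,0],
  [0.4,0,0.6,0,0,0,0],
  [0.4,0,0.5,0,0,0,0],
  [0.4,0,0.4,0,0,0,0],
])

```text
clock: 5.22
tool_pos: [0.5012, -0.2985, 0.1639]
tcp_rot: [-3.14, 0.005, 0.003]
contact_force: [0.5, -0.2, -3.5]
grip_width: 0.59
grip_force: 42.8
```

```bash
python3 - <<'E'
from h import *
s=bot.state()
print({k:np.round(s[k],4).tolist() for k in('clock','tool_pos','tcp_rot','contact_force','grip_width','grip_force','joint_vel')})
E
```

```text
{'clock': 5.2167, 'tool_pos': [0.5012, -0.2985, 0.1639], 'tcp_rot': [-3.1403, 0.0049, 0.0031], 'contact_force': [0.5425, -0.1891, -3.5472], 'grip_width': 0.5899, 'grip_force': 42.7616, 'joint_vel': [-0.1811, 0.1145, -0.2148, 0.0064, 0.096, -0.1871]}
```

Emit:
apply_moves([
  [0.4,0,0,0.3,0,0,0],
  [0.4,0,0,0.5,0,0,0],
  [0.4,0,0,0.4,0,0,0],
  [0.4,0,0,0.2,0,0,0],
  [0.4,0,0,0,0,0,0],
])

```text
clock: 5.63
tool_pos: [0.5012, -0.2956, 0.1211]
tcp_rot: [-3.139, 0.002, 0.005]
contact_force: [-0.5, 0.1, -4.4]
grip_width: 0.589
grip_force: 42.8
```

Emit:
apply_moves([
  [0.4,0,0,0.1,0,0,0],
  [0.4,0,0,0.1,0,0,0],
  [0.4,0,0,0,0,0,0],
])

```text
clock: 5.88
tool_pos: [0.5022, -0.2969, 0.1173]
tcp_rot: [3.141, -0.003, 0.0]
contact_force: [-0.5, -0.1, -3.6]
grip_width: 0.59
grip_force: 42.8
```

Emit:
apply_moves([
  [0.4,0,0,0.1,0,0,0],
  [0.4,0,0,0.05,0,0,0],
  [0.4,0,0,0,0,0,0],
])

```text
clock: 6.13
tool_pos: [0.5025, -0.2973, 0.1136]
tcp_rot: [3.141, -0.003, 0.002]
contact_force: [0.4, -0.3, 0.8]
grip_width: 0.589
grip_force: 43.2
```

Weight is off the wrist: the jar rests on the tray floor, 6 mm higher than on the shelf, as it should. I release and look.

Emit:
apply_moves([
  [0.4,0,0,0.03,0,0,0],
  [0.65,0,0,0,0,0,0],
  [0.8,0,0,0,0,0,0],
  [1,0,0,0,0,0,0],
  [1,0,0,0,0,0,0],
])

```text
clock: 6.55
tool_pos: [0.5022, -0.2972, 0.1119]
tcp_rot: [3.141, -0.003, 0.0]
contact_force: [0.3, -0.2, 0.4]
grip_width: 0.996
grip_force: 0.0
```

Emit:
apply_moves([
  [1,0,0,-0.3,0,0,0],
  [1,0,0,-0.8,0,0,0],
  [1,0,0,-1,0,0,0],
  [1,0,0,-1,0,0,0],
  [1,0,0,-1,0,0,0],
])

```text
clock: 6.97
tool_pos: [0.502, -0.2969, 0.2369]
tcp_rot: [3.141, -0.003, 0.0]
contact_force: [1.3, -0.1, -0.1]
grip_width: 0.998
grip_force: 0.0
```

Emit:
apply_moves([
  [1,0.3,-0.8,0,0,0,0],
  [1,0.3,-0.9,0,0,0,0],
  [1,0.3,-0.9,0,0,0,0],
  [1,0.3,-0.9,0,0,0,0],
  [1,0.3,-0.9,0,0,0,0],
])

```text
clock: 7.38
tool_pos: [0.5477, -0.164, 0.2357]
tcp_rot: [3.141, -0.004, 0.001]
contact_force: [0.3, 0.5, 0.5]
grip_width: 1.002
grip_force: 0.0
```

```bash
python3 - <<'E'
from h import *
s=bot.state();w=P("wrist");wi=bot.capture("wrist");a=bot.capture("side");b=bot.capture("top")
print({k:np.round(s[k],4).tolist() for k in('clock','tool_pos','tcp_rot','contact_force','grip_width','qpos')})
for n,X in(("wheel",[.597,.052,.072]),("handle top",[.64,.0315,.119]),("jar",[.499,-.299,.166])):print(n,proj(w,np.array(X)),proj(P("side"),np.array(X)),proj(P("top"),np.array(X)))
cv2.imwrite("pics/w3.png",wi[:,:,::-1]);cv2.imwrite("pics/s3.png",a[:,:,::-1]);cv2.imwrite("pics/t3.png",b[:,:,::-1])
c=lambda i,u,v:cv2.resize(i[v-60:v+60,u-65:u+65],(390,360),interpolation=2)
cv2.imwrite("pics/p3.png",np.hstack([c(a,350,150),c(b,402,193)])[:,:,::-1])
E
```

```text
{'clock': 7.3833, 'tool_pos': [0.5477, -0.164, 0.2357], 'tcp_rot': [3.1412, -0.0038, 0.0011], 'contact_force': [0.3136, 0.5443, 0.4864], 'grip_width': 1.0023, 'qpos': [-0.4249, 0.4245, 1.3851, -0.0001, 1.3312, 1.1483]}
wheel [ 75.87811585 130.81581485] [274.00638615 192.48488818] [297.26392534 159.13966628]
handle top [47.26329606 74.45439056] [267.94831333 173.09047409] [303.50927291 142.98947113]
jar [511.86100739 281.39791632] [362.42531045 133.83866   ] [410.42942558 187.61557162]
```

View pics/p3.png

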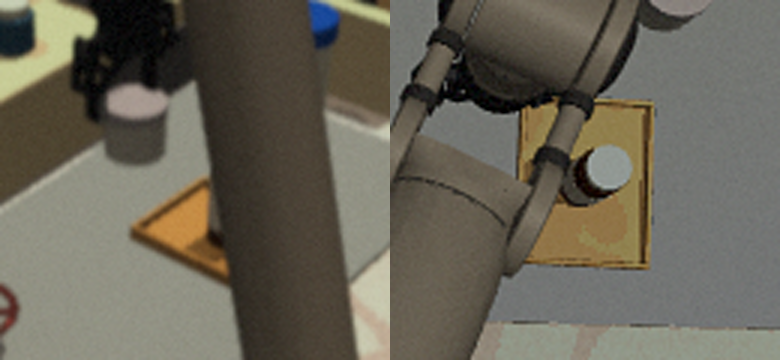

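The jar stands upright inside the tray: cap at top-view pixel (410,189), where an upright jar at the tray's centre is predicted (410,188). Next I refine the handle with the wrist image and work out the angles.

```bash
python3 - <<'E'
from h import *
w=P("wrist");t=P("top")
im=cv2.imread("pics/w3.png");x0,y0,x1,y1=0,30,180,210;c=im[y0:y1,x0:x1];hsv=cv2.cvtColor(c,cv2.COLOR_BGR2HSV).astype(int);H,S,V=hsv[...,0],hsv[...,1],hsv[...,2]
print([(int(a),[p[0]+x0,p[1]+y0],[b[0]+x0,b[1]+y0]+b[2:]) for a,p,b in blobs(V<50,30)])
m=((H<5)|(H>172))&(S>140)&(V>60);pts=np.argwhere(m)[:,::-1].astype(np.int32)+[x0,y0]
e=cv2.fitEllipse(cv2.convexHull(pts.reshape(-1,1,2).astype(np.int32)));print(e)
print("tri wheel",tri(w,e[0],t,(297.3,159.2)),"plane",plane(w,*e[0],.067))
cv2.imwrite("pics/c4.png",cv2.resize(c,None,fx=3,fy=3,interpolation=2))
E
```

```text
[(1156, [64.2, 72.1], [37, 58, 56, 28])]
((74.79415893554688, 125.00489044189453), (111.21166229248047, 131.01998901367188), 149.46253967285156)
tri wheel (array([0.59934706, 0.05280428, 0.070123  ]), np.float64(0.004531606434729282)) plane [0.60121663 0.05614759 0.067     ]
```

View pics/c4.png

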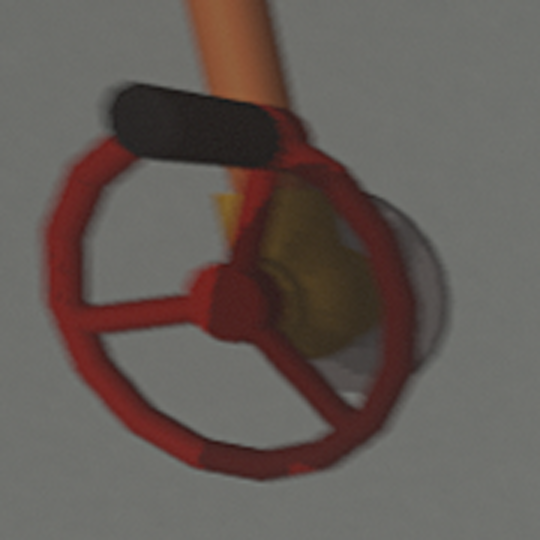

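The handle leans left in this view (top at about (45,70), foot at (90,75)), and the hub at (77,131) matches the prediction. The handle is near (0.642, 0.031), 50 mm from the axis as it should be.

Emit:
apply_moves([
  [1,0.45,-0.93,0,0,0,0],
  [1,0.45,-0.93,0,0,0,0],
  [1,0.45,-0.93,0,0,0,0],
  [1,0.45,-0.93,0,0,0,0],
  [1,0.45,-0.93,0,0,0,0],
])

```text
clock: 7.95
tool_pos: [0.6157, -0.0259, 0.2353]
tcp_rot: [3.141, -0.006, 0.001]
contact_force: [0.6, -0.2, -0.1]
grip_width: 1.0
grip_force: 0.0
```

Emit:
apply_moves([
  [1,0.45,-0.93,0,0,0,0],
  [1,0.45,-0.93,0,0,0,0],
  [1,0,0,0.6,0,0,0],
  [1,0,0,0.6,0,0,0],
  [1,0,0,0,0,0,0],
])

```text
clock: 8.37
tool_pos: [0.6407, 0.0294, 0.1952]
tcp_rot: [3.141, -0.003, -0.01]
contact_force: [-1.0, 0.5, -0.1]
grip_width: 0.998
grip_force: 0.0
```

```bash
python3 - <<'E'
from h import *
s=bot.state();w=P("wrist");wi=bot.capture("wrist");cv2.imwrite("pics/w5.png",wi[:,:,::-1])
print({k:np.round(s[k],4).tolist() for k in('clock','tool_pos','tcp_rot','contact_force','grip_width','qpos')})
for n,X in(("wheel",[.597,.052,.072]),("handle top",[.642,.031,.119]),("tcp",s['tool_pos'])):print(n,proj(w,np.array(X)))
E
```

```text
{'clock': 8.3667, 'tool_pos': [0.6407, 0.0294, 0.1952], 'tcp_rot': [3.1415, -0.0032, -0.0104], 'contact_force': [-0.9644, 0.4733, -0.1107], 'grip_width': 0.9985, 'qpos': [-0.0732, 0.5889, 1.2211, -0.0006, 1.3382, 1.4998]}
wheel [292.65409137 244.12692015]
handle top [316.89841002 210.47278031]
tcp [319.53280653 263.28811106]
```

View pics/w5.png

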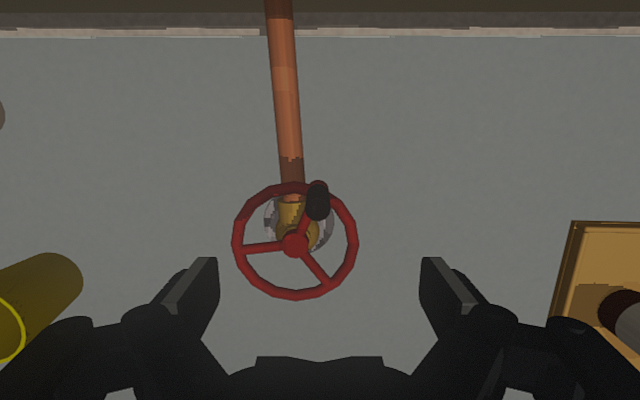

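Wrist view: handle top at (317,210), as predicted (317,210); hub at (296,244), about 3 mm right of my estimate; jar in the tray at lower right. I compute the pipe direction while descending onto the handle.

```bash
python3 - <<'E'
from h import *
# wrist pose unchanged since w5
w=P("wrist")
for z in(.03,.05,.06):
    a,b=plane(w,279,12,z),plane(w,292,150,z);d=a-b;print(z,a,b,np.degrees(np.arctan2(d[1],d[0])))
print("hub",plane(w,296,244,.072),"handle",plane(w,317,210,.119))
E
```

```text
0.03 [0.78472982 0.06147356 0.03      ] [0.67192828 0.05365458 0.03      ] 3.9651883183037944
0.05 [0.78002835 0.05939164 0.05      ] [0.67452357 0.05207844 0.05      ] 3.9651883183037944
0.06 [0.77767761 0.05835067 0.06      ] [0.67582122 0.05129037 0.06      ] 3.9651883183037984
hub [0.5972207  0.04894133 0.072     ] handle [0.64250662 0.03056354 0.119     ]
```

Emit:
apply_moves([
  [1,0.03,-0.06,0.7,0,0,0],
  [1,0,0,0.9,0,0,0],
  [1,0,0,0.9,0,0,0],
  [1,0,0,0.7,0,0,0],
  [1,0,0,0.4,0,0,0],
])

```text
clock: 8.83
tool_pos: [0.6427, 0.0305, 0.0896]
tcp_rot: [3.141, -0.006, -0.003]
contact_force: [-0.6, -0.6, -0.6]
grip_width: 1.0
grip_force: 0.0
```

Emit:
apply_moves([
  [0.1,0,0,0,0,0,0],
  [0.1,0,0,0,0,0,0],
  [0.1,0,0,0,0,0,0],
  [0.1,0,0,0,0,0,0],
  [0.1,0,0,0,0,0,0],
], squeeze=60)

```text
clock: 9.25
tool_pos: [0.6441, 0.0316, 0.0926]
tcp_rot: [3.141, -0.003, 0.004]
contact_force: [0.6, -0.1, 0.0]
grip_width: 0.298
grip_force: 0.0
```

Emit:
apply_moves([
  [0.1,0,0,0,0,0,0],
  [0.1,0,0,0,0,0,0],
  [0.1,0,0,0,0,0,0],
])

```text
clock: 9.5
tool_pos: [0.644, 0.0316, 0.0924]
tcp_rot: [3.141, -0.003, 0.004]
contact_force: [0.1, -0.4, 6.7]
grip_width: 0.189
grip_force: 58.5
```

Handle gripped (width about 16–18 mm). I work out crank steps on a circle of 50 mm radius, clockwise in 10° steps.

```bash
cat > crank.py <<'E'
import numpy as np,json
def table(a0,step,n,R=.05):
    a=np.radians(a0+step*np.arange(n+1)); P=np.stack([np.cos(a),-np.sin(a)],1)*R/.03; P=np.round(P-P[0],2); D=np.diff(P,axis=0)
    for i in range(0,n,5): print(round(a0+step*i,1),json.dumps([[round(x,2) for x in r] for r in D[i:i+5].tolist()]))
E
python3 -c "
from crank import table
table(-23,-10,20)"
```

```text
-23 [[-0.14, 0.26], [-0.18, 0.23], [-0.21, 0.19], [-0.25, 0.15], [-0.27, 0.11]]
-73 [[-0.28, 0.06], [-0.29, 0.01], [-0.29, -0.04], [-0.28, -0.09], [-0.25, -0.13]]
-123 [[-0.23, -0.18], [-0.2, -0.22], [-0.15, -0.24], [-0.11, -0.27], [-0.06, -0.29]]
-173 [[-0.01, -0.29], [0.04, -0.29], [0.09, -0.27], [0.14, -0.26], [0.18, -0.23]]
```

Emit:
apply_moves([
  [0.1,-0.14,0.26,0,0,0,0],
  [0.1,-0.18,0.23,0,0,0,0],
  [0.1,-0.21,0.19,0,0,0,0],
  [0.1,-0.25,0.15,0,0,0,0],
  [0.1,-0.27,0.11,0,0,0,0],
])

```text
clock: 9.92
tool_pos: [0.613, 0.0027, 0.0924]
tcp_rot: [3.141, -0.004, 0.008]
contact_force: [1.9, 1.6, 5.9]
grip_width: 0.188
grip_force: 58.9
```

Emit:
apply_moves([
  [0.1,-0.28,0.06,0,0,0,0],
  [0.1,-0.29,0.01,0,0,0,0],
  [0.1,-0.29,-0.04,0,0,0,0],
  [0.1,-0.28,-0.09,0,0,0,0],
  [0.1,-0.25,-0.13,0,0,0,0],
])

```text
clock: 10.33
tool_pos: [0.5709, 0.0081, 0.0924]
tcp_rot: [3.14, -0.004, 0.006]
contact_force: [3.1, -0.7, 5.6]
grip_width: 0.19
grip_force: 59.0
```

Emit:
apply_moves([
  [0.1,-0.23,-0.18,0,0,0,0],
  [0.1,-0.2,-0.22,0,0,0,0],
  [0.1,-0.15,-0.24,0,0,0,0],
  [0.1,0,0,0,0,0,0],
])

```text
clock: 10.67
tool_pos: [0.5525, 0.0289, 0.0924]
tcp_rot: [3.141, -0.002, 0.003]
contact_force: [-2.4, 1.1, 9.6]
grip_width: 0.188
grip_force: 59.3
```

Emit:
apply_moves([
  [0.1,-0.06,-0.13,0,0,0,0],
  [0.1,-0.05,-0.14,0,0,0,0],
  [0.1,-0.04,-0.14,0,0,0,0],
  [0.1,0,0,0,0,0,0],
])

```text
clock: 11.0
tool_pos: [0.5486, 0.0407, 0.0923]
tcp_rot: [3.141, -0.003, 0.004]
contact_force: [-0.9, 0.3, 10.7]
grip_width: 0.182
grip_force: 59.3
```

Emit:
apply_moves([
  [0.1,-0.02,-0.08,0,0,0,0],
  [0.1,-0.01,-0.09,0,0,0,0],
  [0.1,0,0,0,0,0,0],
])

```text
clock: 11.25
tool_pos: [0.5479, 0.0455, 0.0924]
tcp_rot: [3.141, -0.003, 0.004]
contact_force: [-0.4, -0.5, 8.8]
grip_width: 0.189
grip_force: 59.2
```

Emit:
apply_moves([
  [0.1,0,-0.09,0,0,0,0],
  [0.1,0,0,0,0,0,0],
])

```text
clock: 11.42
tool_pos: [0.5477, 0.0475, 0.0923]
tcp_rot: [3.14, -0.003, 0.003]
contact_force: [-1.8, -3.2, 11.5]
grip_width: 0.184
grip_force: 59.5
```

Emit:
apply_moves([
  [0.1,0,-0.06,0,0,0,0],
  [0.1,0,0,0,0,0,0],
])

```text
clock: 11.58
tool_pos: [0.5477, 0.0478, 0.0924]
tcp_rot: [3.137, -0.002, 0.003]
contact_force: [-2.1, -10.9, 9.3]
grip_width: 0.189
grip_force: 59.6
```

Emit:
apply_moves([
  [0.1,0,-0.06,0,0,0,0],
  [0.1,0,0,0,0,0,0],
])

```text
clock: 11.75
tool_pos: [0.5478, 0.048, 0.0923]
tcp_rot: [3.135, -0.002, 0.003]
contact_force: [-2.9, -17.9, 10.0]
grip_width: 0.189
grip_force: 59.8
```

Stop met: the force rose to 18 N while the position held at (0.5478, 0.048). I unload it, then compute two turns in 12° steps.

Emit:
apply_moves([
  [0.1,0,0.06,-0.03,0,0,0],
  [0.1,0,0.06,-0.03,0,0,0],
  [0.1,0,0,0,0,0,0],
])

```text
clock: 12.0
tool_pos: [0.5476, 0.0475, 0.0925]
tcp_rot: [3.141, -0.004, 0.002]
contact_force: [2.9, -5.0, -2.7]
grip_width: 0.187
grip_force: 59.3
```

```bash
python3 -c "
from crank import table
table(-177,12,30)"
```

```text
-177 [[0.05, 0.34], [0.13, 0.33], [0.19, 0.29], [0.25, 0.25], [0.29, 0.19]]
-117 [[0.32, 0.12], [0.35, 0.06], [0.35, -0.02], [0.33, -0.09], [0.31, -0.16]]
-57 [[0.27, -0.22], [0.22, -0.27], [0.16, -0.31], [0.09, -0.34], [0.02, -0.34]]
3 [[-0.06, -0.35], [-0.12, -0.32], [-0.19, -0.3], [-0.25, -0.24], [-0.29, -0.19]]
63 [[-0.32, -0.13], [-0.35, -0.05], [-0.35, 0.02], [-0.33, 0.09], [-0.31, 0.15]]
123 [[-0.27, 0.22], [-0.22, 0.28], [-0.16, 0.31], [-0.09, 0.33], [-0.02, 0.35]]
```

Emit:
apply_moves([
  [0.1,0.05,0.34,0,0,0,0],
  [0.1,0.13,0.33,0,0,0,0],
  [0.1,0.19,0.29,0,0,0,0],
  [0.1,0.25,0.25,0,0,0,0],
  [0.1,0.29,0.19,0,0,0,0],
])

```text
clock: 12.42
tool_pos: [0.5743, 0.0059, 0.0925]
tcp_rot: [-3.141, 0.004, 0.003]
contact_force: [0.2, 6.6, -1.4]
grip_width: 0.187
grip_force: 59.6
```

Emit:
apply_moves([
  [0.1,0.32,0.12,0,0,0,0],
  [0.1,0.35,0.06,0,0,0,0],
  [0.1,0.35,-0.02,0,0,0,0],
  [0.1,0.33,-0.09,0,0,0,0],
  [0.1,0.31,-0.16,0,0,0,0],
])

```text
clock: 12.83
tool_pos: [0.6241, 0.0079, 0.0925]
tcp_rot: [3.141, -0.004, -0.005]
contact_force: [-4.0, 1.4, 1.1]
grip_width: 0.188
grip_force: 59.9
```

Emit:
apply_moves([
  [0.1,0.27,-0.22,0,0,0,0],
  [0.1,0.22,-0.27,0,0,0,0],
  [0.1,0.16,-0.31,0,0,0,0],
  [0.1,0.09,-0.34,0,0,0,0],
  [0.1,0.02,-0.34,0,0,0,0],
])

```text
clock: 13.25
tool_pos: [0.6476, 0.0539, 0.0925]
tcp_rot: [3.141, -0.004, 0.0]
contact_force: [-2.1, -3.4, 0.4]
grip_width: 0.187
grip_force: 59.8
```

Tracking well with low forces; I continue.

Emit:
apply_moves([
  [0.1,-0.06,-0.35,0,0,0,0],
  [0.1,-0.12,-0.32,0,0,0,0],
  [0.1,-0.19,-0.3,0,0,0,0],
  [0.1,-0.25,-0.24,0,0,0,0],
  [0.1,-0.29,-0.19,0,0,0,0],
])

```text
clock: 13.67
tool_pos: [0.6189, 0.0959, 0.0925]
tcp_rot: [3.14, -0.002, -0.001]
contact_force: [-1.7, -10.6, -0.5]
grip_width: 0.188
grip_force: 59.8
```

Emit:
apply_moves([
  [0.1,-0.32,-0.13,0,0,0,0],
  [0.1,-0.35,-0.05,0,0,0,0],
  [0.1,-0.35,0.02,0,0,0,0],
  [0.1,-0.33,0.09,0,0,0,0],
  [0.1,-0.31,0.15,0,0,0,0],
])

```text
clock: 14.08
tool_pos: [0.5708, 0.0929, 0.0926]
tcp_rot: [3.14, -0.002, 0.007]
contact_force: [9.4, -9.0, -8.2]
grip_width: 0.185
grip_force: 58.9
```

Emit:
apply_moves([
  [0.1,-0.27,0.22,0,0,0,0],
  [0.1,-0.22,0.28,0,0,0,0],
  [0.1,-0.16,0.31,0,0,0,0],
  [0.1,-0.09,0.33,0,0,0,0],
  [0.1,-0.02,0.35,0,0,0,0],
])

```text
clock: 14.5
tool_pos: [0.5475, 0.0501, 0.0926]
tcp_rot: [-3.14, 0.003, -0.004]
contact_force: [6.9, 3.0, -7.3]
grip_width: 0.184
grip_force: 59.3
```

Emit:
apply_moves([
  [0.1,0.07,0.34,0,0,0,0],
  [0.1,0.14,0.33,0,0,0,0],
  [0.1,0.19,0.29,0,0,0,0],
  [0.1,0.25,0.25,0,0,0,0],
  [0.1,0.29,0.19,0,0,0,0],
])

```text
clock: 14.92
tool_pos: [0.5751, 0.0057, 0.0925]
tcp_rot: [3.141, -0.004, -0.003]
contact_force: [-3.2, 1.8, -0.7]
grip_width: 0.189
grip_force: 59.8
```

Emit:
apply_moves([
  [0.1,0.32,0.12,0,0,0,0],
  [0.1,0.35,0.06,0,0,0,0],
  [0.1,0.35,-0.02,0,0,0,0],
  [0.1,0.33,-0.09,0,0,0,0],
  [0.1,0.31,-0.16,0,0,0,0],
])

```text
clock: 15.33
tool_pos: [0.6255, 0.0087, 0.0925]
tcp_rot: [-3.142, 0.005, 0.002]
contact_force: [-4.6, 1.7, 0.7]
grip_width: 0.187
grip_force: 60.1
```

Emit:
apply_moves([
  [0.1,0.25,-0.22,0,0,0,0],
  [0.1,0.2,-0.27,0,0,0,0],
  [0.1,0.16,-0.31,0,0,0,0],
  [0.1,0.09,-0.34,0,0,0,0],
  [0.1,0.02,-0.34,0,0,0,0],
])

```text
clock: 15.75
tool_pos: [0.6475, 0.0543, 0.0925]
tcp_rot: [3.141, -0.003, 0.001]
contact_force: [-1.8, -3.6, -1.9]
grip_width: 0.189
grip_force: 59.8
```

Emit:
apply_moves([
  [0.1,-0.06,-0.32,0,0,0,0],
  [0.1,-0.12,-0.3,0,0,0,0],
  [0.1,-0.19,-0.28,0,0,0,0],
  [0.1,-0.25,-0.24,0,0,0,0],
  [0.1,-0.29,-0.19,0,0,0,0],
])

```text
clock: 16.17
tool_pos: [0.6193, 0.0954, 0.0926]
tcp_rot: [-3.141, 0.002, -0.002]
contact_force: [2.3, -1.6, -5.2]
grip_width: 0.188
grip_force: 59.4
```

Emit:
apply_moves([
  [0.1,-0.32,-0.12,0,0,0,0],
  [0.1,-0.34,-0.05,0,0,0,0],
  [0.1,-0.34,0.02,0,0,0,0],
  [0.1,-0.32,0.09,0,0,0,0],
  [0.1,-0.29,0.14,0,0,0,0],
])

```text
clock: 16.58
tool_pos: [0.5703, 0.0923, 0.0926]
tcp_rot: [-3.141, 0.002, -0.001]
contact_force: [5.4, -1.3, -8.1]
grip_width: 0.186
grip_force: 59.1
```

Emit:
apply_moves([
  [0.1,-0.26,0.22,0,0,0,0],
  [0.1,-0.21,0.26,0,0,0,0],
  [0.1,-0.16,0.29,0,0,0,0],
  [0.1,-0.08,0.28,0,0,0,0],
  [0.1,0,0,0,0,0,0],
])

```text
clock: 17.0
tool_pos: [0.5484, 0.0585, 0.0926]
tcp_rot: [3.141, -0.005, -0.005]
contact_force: [-3.2, -2.8, -3.7]
grip_width: 0.189
grip_force: 59.7
```

Emit:
apply_moves([
  [0.1,-0.02,0.18,0,0,0,0],
  [0.1,0,0.14,0,0,0,0],
  [0.1,0,0,0,0,0,0],
  [0.1,0,0,0,0,0,0],
])

```text
clock: 17.33
tool_pos: [0.5477, 0.0497, 0.0925]
tcp_rot: [3.141, -0.004, -0.006]
contact_force: [-5.7, -1.7, -0.0]
grip_width: 0.191
grip_force: 60.0
```

Emit:
apply_moves([
  [0.1,-0.03,0.07,0,0,0,0],
  [0.1,0,0,0,0,0,0],
  [0.1,0,0,0,0,0,0],
  [0.1,0,0,0,0,0,0],
])

```text
clock: 17.67
tool_pos: [0.5478, 0.048, 0.0925]
tcp_rot: [3.141, -0.003, -0.003]
contact_force: [-5.8, -0.1, -1.3]
grip_width: 0.187
grip_force: 59.8
```

```bash
python3 - <<'E'
from h import *
s=bot.state()
print({k:np.round(s[k],4).tolist() for k in('clock','tool_pos','tcp_rot','contact_force','ft_torque','joint_vel','grip_width','grip_force')})
a=bot.capture("side");b=bot.capture("top");w=bot.capture("wrist")
c=lambda i,x0,y0,x1,y1:cv2.resize(i[y0:y1,x0:x1],(380,280),interpolation=2)
cv2.imwrite("pics/end.png",np.vstack([np.hstack([c(a,220,120,400,250),c(b,190,90,450,240)]),np.hstack([c(w,0,0,640,400),c(a,0,0,640,400)])])[:,:,::-1])
E
```

```text
{'clock': 17.6667, 'tool_pos': [0.5478, 0.048, 0.0925], 'tcp_rot': [3.1413, -0.0033, -0.0027], 'contact_force': [-5.8082, -0.1195, -1.3388], 'ft_torque': [0.0376, 0.846, 0.0213], 'joint_vel': [0.0007, -0.0001, 0.0014, -0.0007, -0.0003, -0.0019], 'grip_width': 0.1874, 'grip_force': 59.8198}
```

View pics/end.png

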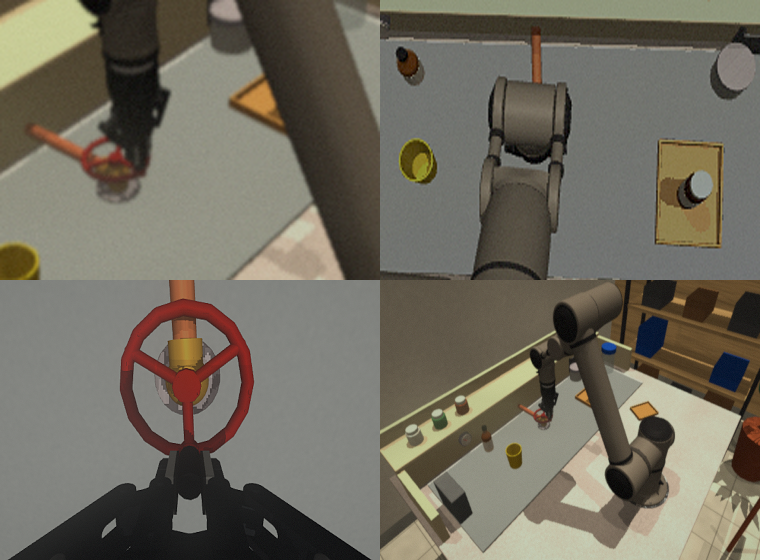

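The final pictures show the gripper holding the handle on the near side at the closed-stop position, now two turns open. The jar is upright in the tray, and cup, bottle and tin are in place. I hand it in.

```bash
python3 -c "
from plant import bot
print(bot.finish_job())"
```

```text
the job is handed in; nothing more can be done
None
```

The job is handed in at about 18 s: the jar stands upright on the large tray, the valve was closed to its stop (force rose to 18 N) and backed off two full turns (within about 1° by the measured handle position), and the gripper is still closed on the crank handle.

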